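# Open the topping tray past its spring catch

## Robot

A 6-joint arm with a two-finger parallel gripper is mounted at the origin on the work surface. World frame = base frame: x ahead of the robot, y to its left, z up, the work surface at z = 0. Lengths are in m, angles in rad, forces in N, time in s.
With the tool pointing down it reaches from about 0.35 to 0.975 m from the base axis. Payload 4.9 kg.
Tool frame: the origin (TCP) lies between the finger pads; the fingertips stand 19 mm ahead of it and the grasp point (between the pads) is the TCP; z points along the fingers, y is the line along which they close (so a half turn about z gives the same grasp; the last joint's range is limited). The gripper opens to 85 mm and grips with 20 to 120 N. Pads are 22 mm wide; open, the fingers measure 114 mm over their backs; the gripper's body (76 mm by 85 mm) begins 54 mm behind the grasp point. The pads swing forward as they close: fully open they stand 13 mm farther back than shut.
Start: joints at [-1.243, 0.053, 1.613, -0, 1.476, -0.119], TCP at [0.27, -0.564, 0.25] pointing down, gripper open.
Joint ranges: [-3.01, 3.01], [-1.01, 2.22], [0.06, 2.58], [-1.02, 4.17], [0.09, 2.62], [-3.14, 3.14]. Speed limits (rad/s): [2.57, 2.57, 3.14, 3.14, 3.14, 3.14].

## Interface

Orientations are given as a rotation vector (axis times angle).
In Python, from station import ctrl gives the robot as it stands. The module is installed in compiled form; this text tells all that it offers.
- The arm moves only by the tool servo_tool, never from a script. Its argument "increments" is a list that holds one entry, the list of rows, each a list of 5 numbers: the finger opening in cm, from 0 to 8.54, then the shift along the tool's x, y, z in cm, then the turn about the tool's z in degrees. A call has 1 to 5 rows; each row is the pose to reach, as a shift and turn from the pose commanded when the call began, along the tool's axes at that moment; what a row does not reach only later rows make up. A row lasts 1/10 s, in which the tool goes at most 50 mm and 8.59 degrees, less where a joint would pass 70% of its speed; a pose out of reach is approached as far as the arm can. A call with a gripper value outside its range is refused whole. The fingers move at their own pace and stop on an object; "newtons" is the grip in N (left out, the last holds). Time passes only in rows, so rows that repeat a pose let the fingers close. It gives the time, the measured TCP pose, the force, the opening and the grip force at its end, in the units of the state.
- ctrl.get_obs(): the state, without advancing time (a new reading comes with each control period).
- ctrl.get_image(name): name is "scene" or "top" or "wrist"; returns a dict with "img" (420x560x3 uint8, red, green, blue), "fx", "fy", "cx", "cy" (pixels), "rvec" (rotation vector, rad) and "tvec" (3), from world to camera coordinates, as OpenCV has them; the wrist camera has in their place "mount" (4x4, takes a point from camera to tool coordinates, whose origin is the TCP and whose axes are the flange's). Camera axes: x right, y down, z forward; pixel columns grow to the right and rows downward; lengths in m; the calibration is good to about 2 mm. The wrist camera is an equidistant fisheye: a pixel r from the principal point sees the ray r / f radians off the axis. A picture is of the moment at which its call begins: read the wrist's pose just before it. There is no depth.
- ctrl.finish_job(): hands the job in; it is judged then, once.
The state is a dict: "t": time; "q": joint angles; "dq": joint speeds; "effort": joint torques, N m; "tool_pos": TCP position; "tool_rot": TCP orientation; "contact_force": force on the tool from outside, world axes, zero at the start; "wrist_torque": the same for the moment, N m; "opening": finger opening in m; "grip_force": force on a finger pad.
Only numpy, scipy, OpenCV 4.12 (cv2) and the standard library are available. Lean on these libraries where they do the work, as an engineer would, in place of code of your own. Each camera call takes 0.05 s, during which the arm holds its last target. There are 200 camera calls.

## Task

Open the steel topping tray beside the hob. Reach down through the lid's wire bow with closed fingertips, press the black spring catch down and keep it pressed while you push the bow along, so that the lid slides over the catch; go on pushing until the lid is fully open against its stops and the catch has sprung up again behind it. Only press and push: do not lift the lid, leave everything else where it stands, and finish clear of it all.

Things in the scene. Friction and masses are not known exactly. Their poses are not given: they have to be found in the camera images.
- tray: Fixed steel tray 144 mm wide (x), y -198 to +86 mm. Origin on the worktop, on the centre line; +y = the way the lid opens, z up. Rails at |x| 45 to 61.5 mm, 70 mm high, carry the lid; guides outside them rise to 80 mm. Between them: tomato pan, y -182 to -86 mm, under the closed lid; rim to y -80 mm, 68 mm high; then an open trough 90 mm wide, floor 46 mm high, open at its +y end.
- stop (a point): Midway between the two stops on the rails at the tray's open (+y) end, tray y = +78 mm, 74 mm above the worktop: small 8 mm high steps that halt the front edge of the lid's plate. Nothing stands between them, so the bow and fingers pass over and through, beyond the tray's end.
- lid: Loose steel lid on the rails: plate 120 (x) by 100 (y) by 6 mm, about 0.7 kg, slides with a few newtons of friction. Origin: centre of the plate's underside, 70 mm above the worktop; axes as the tray's. Closed: tray y about -132 mm, its front edge 4 to 7 mm short of the catch, which blocks it. Fully open at the stops: y = +28 mm. From y = +20 mm it has cleared the catch.
- bow (a point): Middle of the cross bar of the lid's wire bow: 8 mm bar along x, its axis 98 mm ahead (+y) of the lid's origin and 18 mm above the lid's underside (88 mm above the worktop). The opening inside the bow, where fingertips reach the catch, is 80 mm (x) by 44 mm (y), from the lid's front edge to the cross bar. It moves with the lid; pushing the bar to +y opens the lid.
- catch (a joint): Spring catch, pressed straight down: 0 = up (blocks the lid), 0.014 m = on its bottom stop. Spring 1.5 N at 0, 3.6 N at the bottom. From 0.008 m its top is level with the lid's underside and the lid can slide over it; 0.010 to 0.012 is a sure press. Let go too early it springs up; once over it, the lid keeps it down until the lid has passed.
- catch_top (a point): Centre of the top of the black spring catch: a block 40 mm (x) by 47 mm (y) in the trough, on the tray's centre line at tray y -77 to -30 mm (centre -53.5). Its top is 78 mm above the worktop when up, and moves only up and down. Its front end reaches 7 to 10 mm past the inner face of the closed bow's cross bar, below it.
- pepper_mill: Bystander: turned dark wood pepper mill, 52 mm wide, 122 mm tall, loose. Origin: centre of its foot.
- spice_jar: Bystander: jar, 44 mm diameter, 85 mm tall, loose. Origin: centre of its foot.
- salt_bowl: Bystander: small white bowl, 70 mm diameter, 35 mm tall, loose. Origin: centre of its foot.
- wooden_spoon: Bystander: wooden spoon, 200 mm long, lying flat on the worktop, loose. Origin: on the worktop under it.
Things that resemble listed ones, but are neither listed nor needed, are in the scene too. What is meant by the lid is not brown, and is the smaller of those in its own colour.

How it is judged:
By the outcome, as a careful person would: the job done as asked, in the order asked, and still so for the second after the job is handed in, with the robot touching nothing.
It also fails if it takes over 40 s, if anything falls off the work surface, if the arm or the gripper's body presses on something with over 40 N, if the wrist force passes 120 N, or if a joint passes its speed limit or range.

## Working session

There is one attempt and no reset: what is moved stays moved. The work goes in short steps, Python scripts to look and compute and a tool call to move; the robot and the scene stay as the last step left them, time stands still between calls to the robot, and variables do not carry over. Pictures are saved under pics/ and viewed, at most 10 in all, crops included, and the job is handed in when it is done.

Besides the shell and the picture viewer there is one more tool, called as name(argument=value, ...), one argument or row to a line, values as JSON. servo_tool: Moves the arm, as the interface text tells. Its arguments: {"type":"object","properties":{"increments":{"type":"array"},"newtons":{"type":"number"}},"required":["increments"]}

```bash
mkdir -p pics; cat > h.py <<'E'
import numpy as np, cv2
from station import ctrl
from scipy.spatial.transform import Rotation as R
def ray(c,u,v):
    Rm=R.from_rotvec(np.ravel(c["rvec"])).as_matrix()
    d=Rm.T@np.array([(u-c["cx"])/c["fx"],(v-c["cy"])/c["fy"],1.]); o=-Rm.T@np.ravel(c["tvec"]); return o,d
def onz(c,u,v,z):
    o,d=ray(c,u,v); return o+d*(z-o[2])/d[2]
def save(c,n): cv2.imwrite("pics/"+n,c["img"][:,:,::-1])
E
python3 - <<'E'
from h import *
o=ctrl.get_obs(); print(o["t"],o["tool_pos"],o["tool_rot"],o["contact_force"])
for n in("top","scene"):
    c=ctrl.get_image(n); save(c,n+".png"); np.save(n+".npy",c,allow_pickle=True)
    print(n,ray(c,280,210))
E
```

```text
0.0 [ 0.26986045 -0.563104    0.24909331] [-3.06160349e+00 -6.95604965e-01  3.53538630e-04] [-0.35254054 -0.37735513  0.23740343]
top (array([ 0.42032817, -0.06045187,  1.28904009]), array([ 0.08056888, -0.02283388, -0.99661137]))
scene (array([ 1.35071224, -0.61062329,  0.91108502]), array([-0.63783005,  0.41254971, -0.65043357]))
```

View pics/top.png

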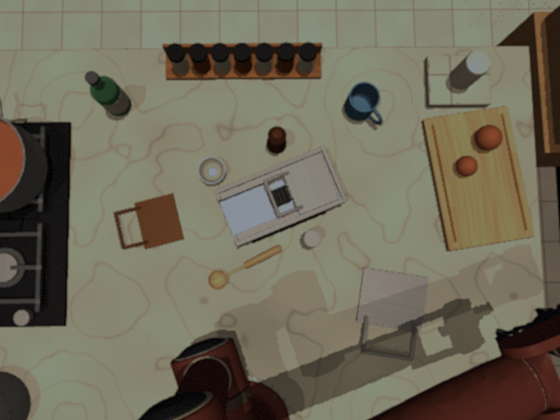

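View pics/scene.png

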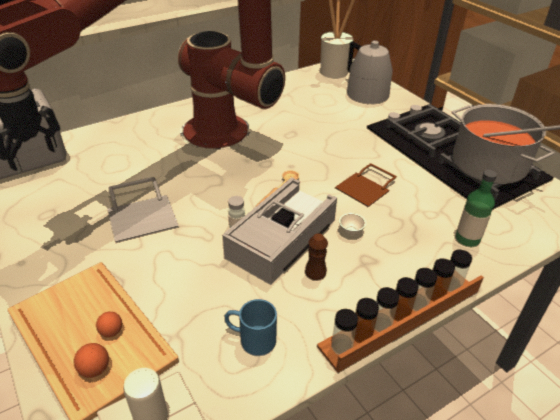

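The top view shows the tray from about (219,190) to (345,200), with the lid in its left half (245,207), the bow and black catch near (283,195), and the opening direction to the right and slightly up. I'll zoom in for exact pixels.

```bash
python3 - <<'E'
from h import *
c=np.load("top.npy",allow_pickle=True).item()
cr=c["img"][140:252,210:355,::-1]
cv2.imwrite("pics/crop.png",cv2.resize(cr,None,fx=5,fy=5,interpolation=cv2.INTER_CUBIC))
for p in((210,140),(310,140),(210,240)): print(onz(c,*p,0.07))
E
```

```text
[0.69051603 0.07851197 0.07      ]
[ 0.68818849 -0.16337893  0.07      ]
[0.44941906 0.07864789 0.07      ]
```

View pics/crop.png

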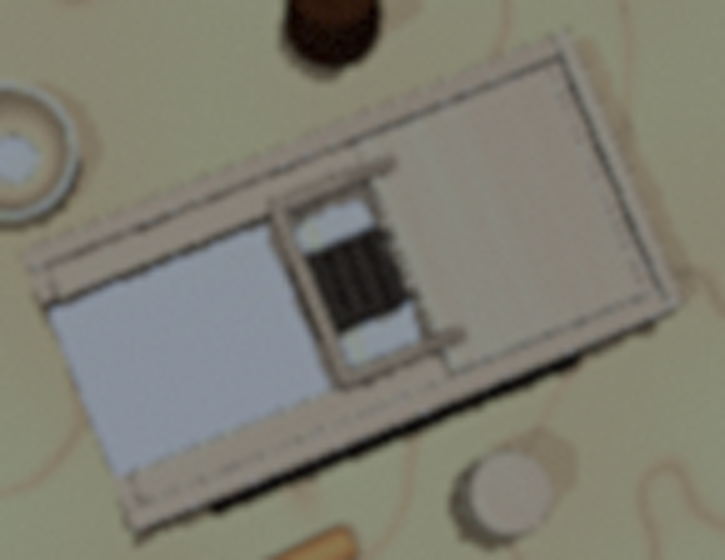

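The crop shows the warm-grey lid on the right, the bow reaching left with its bar from (275,205) to (345,385), the black catch at (358,280), and the empty trough on the left. So the lid opens toward image left and slightly down. The tray's corners in the crop are (30,250), (560,40), (675,300) and (140,530).

```bash
python3 - <<'E'
from h import *
c=np.load("top.npy",allow_pickle=True).item()
P=lambda x,y,z: onz(c,210+(x+.5)/5-.5,140+(y+.5)/5-.5,z)[:2]
C=[P(*p,.08) for p in((30,250),(140,530),(560,40),(675,300))]
f=(C[0]+C[1])/2;b=(C[2]+C[3])/2;d=f-b;L=np.linalg.norm(d);d/=L
print("L",L,"W",np.linalg.norm(C[0]-C[1]),np.linalg.norm(C[2]-C[3]),"dir",d,np.degrees(np.arctan2(d[1],d[0])))
O=b+d*(.198*L/.284); n=np.array([d[1],-d[0]]) # tray x
T=lambda p:(np.dot(p-O,d),np.dot(p-O,n))
print("O",O,"bar",T(P(308,295,.092)),"catch",P(358,280,.078),T(P(358,280,.078)))
for p in((308,265),(338,335),(408,300),(385,240)): print("catchcorner",T(P(*p,.078)))
e=[P(275,205,.092),P(345,385,.092)];w=e[1]-e[0];print("bar dir",np.degrees(np.arctan2(w[1],w[0])),np.linalg.norm(w),"lid edge",T(P(403,250,.076)))
Rm=R.from_rotvec(ctrl.get_obs()["tool_rot"]).as_matrix();print(Rm.round(3))
E
```

```text
L 0.27435443029515355 W 0.14279627784828516 0.1364276396677457 dir [-0.37289986  0.92787159] 111.8945705315576
O [ 0.53281883 -0.0386474 ] bar (np.float64(-0.03106881853105053), np.float64(-0.0001928921900024206)) catch [ 0.55258541 -0.0915185 ] (np.float64(-0.05642854662942037), np.float64(-0.0013747765751163025))
catchcorner (np.float64(-0.03719956055004066), np.float64(0.01438365322594832))
catchcorner (np.float64(-0.03751636014410618), np.float64(-0.021983629565070693))
catchcorner (np.float64(-0.0747203717918563), np.float64(-0.019329821003939818))
catchcorner (np.float64(-0.07572231886644311), np.float64(0.011393451906608315))
bar dir -159.52969648566784 0.09121507082169977 lid edge (np.float64(-0.08196741335707995), np.float64(0.003867241523221515))
[[ 0.902  0.432 -0.001]
 [ 0.432 -0.902  0.002]
 [ 0.    -0.002 -1.   ]]
```

servo_tool(
  increments=[
    [[0,3.6,-2.4,0,0],[0,7.2,-4.8,0,0],[0,10.8,-7.2,0,0],[0,14.4,-9.6,0,0],[0,18,-12,0,0]],
  ],
  newtons=40,
)

```text
t: 0.6
tool_pos: [0.3809, -0.3759, 0.2497]
tool_rot: [-3.063, -0.695, 0.0]
contact_force: [0.9, 0.1, 0.0]
opening: 0.0122
grip_force: 0.0
```

servo_tool(
  increments=[
    [[0,3.6,-2.4,0,0],[0,7.2,-4.8,0,0],[0,10.8,-7.2,0,0],[0,14.4,-9.6,0,0],[0,18,-12,0,0]],
  ],
)

```text
t: 1.1
tool_pos: [0.4914, -0.1898, 0.2499]
tool_rot: [-3.063, -0.696, 0.0]
contact_force: [1.0, -0.4, 1.0]
opening: -0.0002
grip_force: 0.0
```

servo_tool(
  increments=[
    [[0,3.3,-2.1,0,1],[0,6.6,-4.2,2,2],[0,9.9,-6.3,4,4.1],[0,9.9,-6.3,7,4.1],[0,9.9,-6.3,7,4.1]],
  ],
)

```text
t: 1.6
tool_pos: [0.5502, -0.0901, 0.1748]
tool_rot: [-3.081, -0.588, 0.014]
contact_force: [-1.1, 0.0, 0.5]
opening: -0.0003
grip_force: 0.0
```

```bash
python3 - <<'E'
from h import *
o=ctrl.get_obs(); c=ctrl.get_image("wrist"); save(c,"w1.png"); np.save("w1.npy",[o,c],allow_pickle=True)
Rm=R.from_rotvec(o["tool_rot"]).as_matrix();print(o["t"],o["tool_pos"],o["opening"],o["contact_force"],Rm.round(3)); print(c["mount"],c["fx"],c["cx"],c["cy"])
E
```

```text
1.6 [ 0.55023202 -0.09005671  0.17478738] -0.0002893927295400753 [-1.14199039  0.04607695  0.45830836] [[ 0.93   0.368 -0.01 ]
 [ 0.369 -0.93   0.003]
 [-0.008 -0.006 -1.   ]]
[[-5.95607137e-04 -9.48894048e-01 -3.15594252e-01  8.04788149e-02]
 [ 9.99999709e-01 -7.15441945e-04  2.63856644e-04  2.18530990e-04]
 [-4.76161364e-04 -3.15594003e-01  9.48894198e-01 -1.23151200e-01]
 [ 0.00000000e+00  0.00000000e+00  0.00000000e+00  1.00000000e+00]] 325.19226210127806 284.75018676625353 213.52079021610578
```

View pics/w1.png

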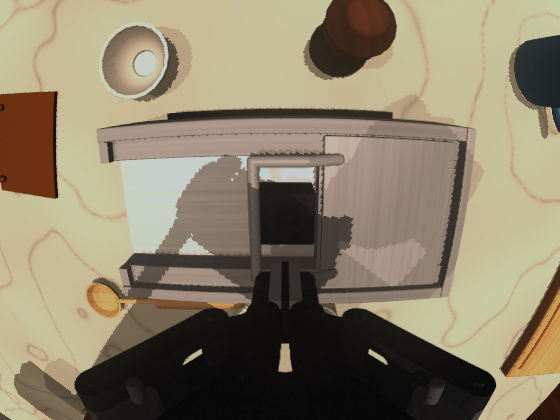

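The wrist view shows the closed fingers (column 285) above the bow opening. The bar is at columns 249–261, the lid's front edge is near column 320, and the catch's top spans (262–315, 182–244).

```bash
cat >> h.py <<'E'
def wz(o,c,u,v,z):
    dx,dy=u-c["cx"],v-c["cy"]; r=np.hypot(dx,dy); t=r/c["fx"]
    d=np.array([dx/r*np.sin(t),dy/r*np.sin(t),np.cos(t)]); M=c["mount"]
    Rm=R.from_rotvec(o["tool_rot"]).as_matrix()
    p0=Rm@M[:3,3]+o["tool_pos"]; D=Rm@M[:3,:3]@d
    return p0+D*(z-p0[2])/D[2]
E
python3 - <<'E'
from h import *
o,c=np.load("w1.npy",allow_pickle=True)
Rm=R.from_rotvec(o["tool_rot"]).as_matrix()
for n,u,v,z in(("bar top",255,165,.088),("bar mid",255,215,.088),("bar bot",255,262,.088),("edge",321,190,.076),("edge",321,240,.076),("c",262,182,.078),("c",314,182,.078),("c",262,245,.078),("c",314,245,.078),("rail far R",324,135,.08),("arm",300,160,.088),("tip stop",122,160,.074)):
    p=wz(o,c,u,v,z); print(n,p.round(4),"tool cm",(Rm.T@(p-o["tool_pos"])*100).round(2))
E
```

```text
bar top [ 0.5834 -0.0557  0.088 ] tool cm [ 4.42 -1.92  8.66]
bar mid [ 0.5509 -0.0676  0.088 ] tool cm [ 0.96 -2.01  8.68]
bar bot [ 0.5169 -0.0798  0.088 ] tool cm [-2.65 -2.13  8.71]
edge [ 0.5813 -0.1049  0.076 ] tool cm [2.42 2.59 9.84]
edge [ 0.5462 -0.1203  0.076 ] tool cm [-1.41  2.72  9.87]
c [ 0.5719 -0.0642  0.078 ] tool cm [ 3.04 -1.55  9.66]
c [ 0.5852 -0.0977  0.078 ] tool cm [3.05 2.06 9.64]
c [ 0.5271 -0.0807  0.078 ] tool cm [-1.73 -1.66  9.7 ]
c [ 0.5413 -0.1165  0.078 ] tool cm [-1.73  2.19  9.68]
rail far R [ 0.618  -0.0911  0.08  ] tool cm [6.34 2.65 9.41]
arm [ 0.5973 -0.0818  0.088 ] tool cm [4.74 1.02 8.63]
tip stop [0.5492 0.0424 0.074 ] tool cm [  4.86 -12.28  10.12]
```

servo_tool(
  increments=[
    [[0,0.3,0.3,2,0],[0,0.3,0.3,4,0],[0,0.3,0.3,6,0],[0,0.3,0.3,6.5,0],[0,0.3,0.3,6.5,0]],
  ],
)

```text
t: 2.15
tool_pos: [0.5569, -0.0945, 0.1159]
tool_rot: [3.087, 0.584, -0.0]
contact_force: [0.4, 0.2, 0.1]
opening: 0.0
grip_force: 0.0
```

```bash
python3 - <<'E'
from h import *
o=ctrl.get_obs(); c=ctrl.get_image("wrist"); save(c,"w2.png")
Rm=R.from_rotvec(o["tool_rot"]).as_matrix();print(o["t"],o["tool_pos"],o["contact_force"],Rm.round(3))
E
```

```text
2.15 [ 0.55686382 -0.0944619   0.11586086] [0.35087801 0.23295944 0.09716017] [[ 0.931  0.365 -0.   ]
 [ 0.365 -0.931 -0.   ]
 [-0.     0.    -1.   ]]
```

View pics/w2.png

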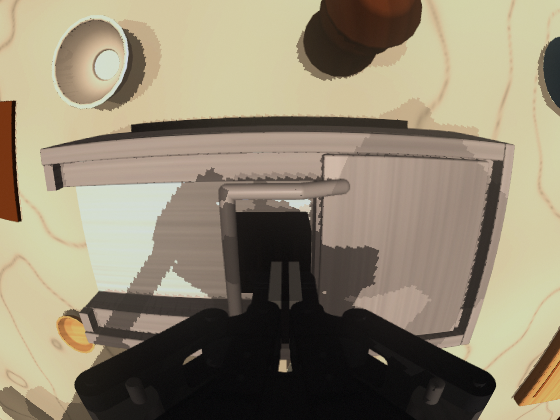

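The fingertips hover in the bow, tip columns about 268–303 near row 265. The bar is at columns 223–236 near row 230, the lid edge at about column 318.

```bash
python3 - <<'E'
from h import *
o=ctrl.get_obs(); c=ctrl.get_image("wrist")
Rm=R.from_rotvec(o["tool_rot"]).as_matrix()
for n,u,v,z in(("bar corner",227,192,.088),("bar",230,230,.088),("bar",235,290,.088),("edge",318,195,.076),("edge",317,240,.076),("c",244,211,.078),("c",310,211,.078),("arm",280,191,.088)):
    p=wz(o,c,u,v,z); print(n,p.round(4),"tool cm",(Rm.T@(p-o["tool_pos"])*100).round(2))
for u in(268,285,303): print("tip",(Rm.T@(wz(o,c,u,266,o["tool_pos"][2]-.019)-o["tool_pos"])*100).round(2))
E
```

```text
bar corner [ 0.5855 -0.0536  0.088 ] tool cm [ 4.1  -2.79  2.88]
bar [ 0.5672 -0.0612  0.088 ] tool cm [ 2.12 -2.75  2.88]
bar [ 0.5343 -0.0745  0.088 ] tool cm [-1.43 -2.71  2.87]
edge [ 0.5977 -0.0978  0.076 ] tool cm [3.61 1.77 4.08]
edge [ 0.574  -0.1074  0.076 ] tool cm [1.06 1.8  4.08]
c [ 0.5759 -0.0646  0.078 ] tool cm [ 2.8  -2.12  3.88]
c [ 0.5886 -0.0969  0.078 ] tool cm [2.8  1.35 3.88]
arm [ 0.5953 -0.0775  0.088 ] tool cm [ 4.14 -0.2   2.88]
tip [ 0.6 -0.8  1.9]
tip [0.6  0.04 1.9 ]
tip [0.6  0.92 1.9 ]
```

servo_tool(
  increments=[
    [[0,0,-0.6,0,0],[0,0,-0.6,1,0],[0,0,-0.6,1.7,0],[0,0,-0.6,2.0,0],[0,0,-0.6,2.0,0]],
  ],
)

```text
t: 2.75
tool_pos: [0.5542, -0.0879, 0.0945]
tool_rot: [-3.085, -0.586, 0.003]
contact_force: [-0.7, 1.0, 1.2]
opening: 0.0001
grip_force: 0.8
```

servo_tool(
  increments=[
    [[0,0,0,0.4,0],[0,0,0,0.7,0],[0,0,0,0.9,0],[0,0,0,0.9,0],[0,0,0,0.9,0]],
  ],
)

```text
t: 3.25
tool_pos: [0.555, -0.0882, 0.0866]
tool_rot: [3.086, 0.586, 0.001]
contact_force: [-0.5, 1.7, 2.8]
opening: -0.0002
grip_force: 1.4
```

servo_tool(
  increments=[
    [[0,0,0,0.1,0],[0,0,-0.3,0.1,0],[0,0,-0.6,0.1,0],[0,0,-0.9,0.1,0],[0,0,-1.2,0.1,0]],
  ],
)

```text
t: 3.75
tool_pos: [0.551, -0.0781, 0.0858]
tool_rot: [3.083, 0.586, 0.003]
contact_force: [2.3, -5.3, 1.3]
opening: 0.0002
grip_force: 3.2
```

servo_tool(
  increments=[
    [[0,0,-0.3,0,0],[0,0,-0.6,0,0],[0,0,-0.9,0,0],[0,0,-1.2,0,0],[0,0,-1.5,0,0]],
  ],
)

```text
t: 4.25
tool_pos: [0.5455, -0.0641, 0.0858]
tool_rot: [3.083, 0.586, 0.003]
contact_force: [2.5, -5.3, 1.0]
opening: -0.0003
grip_force: 3.2
```

```bash
python3 - <<'E'
from h import *
o=ctrl.get_obs(); c=ctrl.get_image("wrist"); save(c,"w3.png")
print(o["t"],o["tool_pos"],o["contact_force"])
E
```

```text
4.25 [ 0.54552842 -0.06409991  0.08582346] [ 2.46531094 -5.25459098  0.96233586]
```

View pics/w3.png

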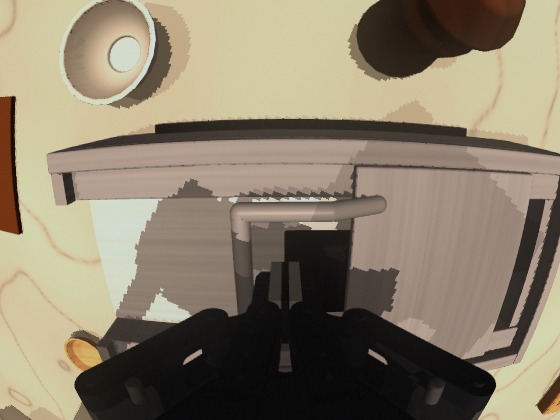

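The lid now covers the back part of the catch: its edge is at column 352 and the visible catch runs from 285 to 350. The push force is steady at about 5 N, so I'll continue.

servo_tool(
  increments=[
    [[0,0,-0.6,0,0],[0,0,-1.2,0,0],[0,0,-1.8,0,0],[0,0,-2.4,0,0],[0,0,-3.0,0,0]],
  ],
)

```text
t: 4.8
tool_pos: [0.5343, -0.0358, 0.0857]
tool_rot: [3.084, 0.586, 0.002]
contact_force: [2.4, -5.2, 2.1]
opening: 0.0002
grip_force: 2.8
```

servo_tool(
  increments=[
    [[0,0,-0.8,0,0],[0,0,-1.6,0,0],[0,0,-2.4,0,0],[0,0,-3.2,0,0],[0,0,-4.0,0,0]],
  ],
)

```text
t: 5.3
tool_pos: [0.5194, 0.0016, 0.0855]
tool_rot: [3.084, 0.586, 0.001]
contact_force: [1.7, -4.4, 1.1]
opening: 0.0003
grip_force: 2.6
```

servo_tool(
  increments=[
    [[0,0,-0.8,0,0],[0,0,-1.6,0,0],[0,0,-2.4,0,0],[0,0,-3.2,0,0],[0,0,-4.0,0,0]],
  ],
)

```text
t: 5.8
tool_pos: [0.5041, 0.0397, 0.085]
tool_rot: [3.086, 0.586, -0.001]
contact_force: [1.0, -4.0, 0.1]
opening: -0.0004
grip_force: 2.2
```

servo_tool(
  increments=[
    [[0,0,-0.3,0,0],[0,0,-0.6,0,0],[0,0,-0.9,0,0],[0,0,-1.2,0,0],[0,0,-1.5,0,0]],
  ],
)

```text
t: 6.3
tool_pos: [0.4989, 0.0534, 0.0852]
tool_rot: [-3.086, -0.586, 0.0]
contact_force: [1.1, -4.1, -0.4]
opening: -0.0001
grip_force: 2.0
```

Travel since the lid began to move is about 147 mm, so roughly 13 mm remain. Pushing slowly until the force rises.

servo_tool(
  increments=[
    [[0,0,-0.2,0,0],[0,0,-0.4,0,0],[0,0,-0.6,0,0],[0,0,-0.8,0,0],[0,0,-0.9,0,0]],
  ],
)

```text
t: 6.8
tool_pos: [0.4961, 0.0616, 0.0857]
tool_rot: [3.086, 0.586, 0.001]
contact_force: [1.9, -5.2, 0.7]
opening: -0.0001
grip_force: 2.5
```

servo_tool(
  increments=[
    [[0,0,-0.1,0,0],[0,0,-0.2,0,0],[0,0,-0.3,0,0],[0,0,-0.4,0,0],[0,0,-0.5,0,0]],
  ],
)

```text
t: 7.3
tool_pos: [0.4948, 0.0652, 0.0858]
tool_rot: [3.083, 0.586, 0.003]
contact_force: [4.2, -10.4, -1.2]
opening: 0.0
grip_force: 5.8
```

servo_tool(
  increments=[
    [[0,0,-0.1,0,0],[0,0,-0.2,0,0],[0,0,-0.2,0,0],[0,0,-0.2,0,0]],
  ],
)

```text
t: 7.7
tool_pos: [0.4948, 0.0654, 0.0859]
tool_rot: [3.079, 0.585, 0.004]
contact_force: [5.8, -15.1, -0.8]
opening: 0.0002
grip_force: 8.0
```

```bash
python3 - <<'E'
from h import *
c=ctrl.get_image("wrist"); save(c,"w4.png"); c=ctrl.get_image("top"); cv2.imwrite("pics/t2.png",cv2.resize(c["img"][130:260,190:360,::-1],None,fx=4,fy=4,interpolation=2))
E
```

```text
(no output)
```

View pics/w4.png

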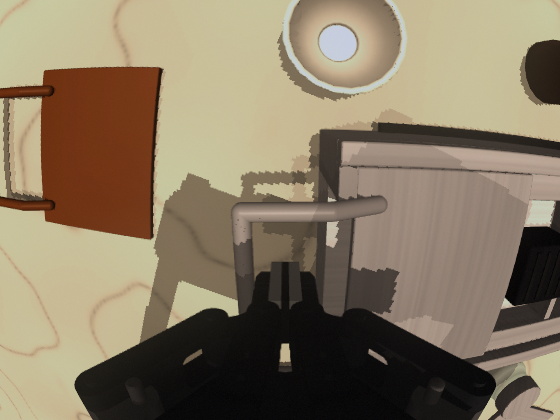

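The lid is against its stops (no further motion at 16 N), and the catch is visible behind it at (535,265). Backing off the bar, then lifting straight up.

servo_tool(
  increments=[
    [[0,0,0.4,0,0],[0,0,0.8,0,0],[0,0,1.0,0,0],[0,0,1.0,0,0],[0,0,1.0,0,0]],
  ],
)

```text
t: 8.3
tool_pos: [0.4965, 0.0592, 0.0851]
tool_rot: [-3.086, -0.586, 0.001]
contact_force: [-0.6, 0.3, -0.2]
opening: -0.0002
grip_force: 0.0
```

servo_tool(
  increments=[
    [[0,0,0,-1,0],[0,0,0,-3,0],[0,0,0,-6,0],[0,0,0,-10,0],[0,0,0,-14,0]],
  ],
)

```text
t: 8.8
tool_pos: [0.4963, 0.0591, 0.2271]
tool_rot: [-3.086, -0.586, 0.0]
contact_force: [1.2, 0.4, -0.2]
opening: 0.0
grip_force: 0.0
```

servo_tool(
  increments=[
    [[0,-3,3,-2,0],[0,-6,6,-2,0],[0,-9,9,-2,0],[0,-9,9,-2,0],[0,-9,9,-2,0]],
  ],
)

```text
t: 9.3
tool_pos: [0.446, -0.0583, 0.2461]
tool_rot: [-3.087, -0.583, -0.002]
contact_force: [0.9, -0.4, 0.2]
opening: 0.0
grip_force: 0.0
```

```bash
python3 - <<'E'
from h import *
o=ctrl.get_obs();print(o["t"],o["tool_pos"],o["contact_force"])
w=ctrl.get_image("wrist")["img"]; t=ctrl.get_image("scene")["img"][150:290,200:370]
t=cv2.resize(t,(510,420),interpolation=2)
cv2.imwrite("pics/f.png",cv2.resize(np.hstack([w,t]),(800,314),interpolation=3)[:,:,::-1])
E
```

```text
9.3 [ 0.44598022 -0.0583195   0.24609623] [ 0.85933486 -0.4404371   0.2068354 ]
```

View pics/f.png

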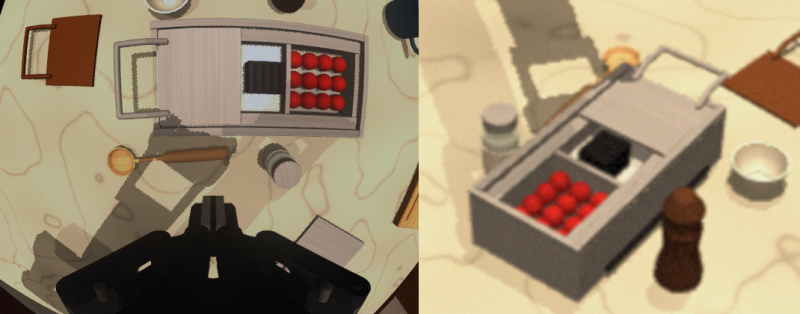

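The lid is fully open, at (200,75) in the left half. The catch has come up behind it at (263,77), the tomatoes are uncovered, the bystanders stand where they were and the arm is clear.

```bash
python3 -c "
from station import ctrl
print(ctrl.finish_job())"
```

```text
the job is handed in; nothing more can be done
None
```

The tray lid is fully open against its stops, the catch has sprung up behind it, the arm is clear of everything, and I handed the job in at about 9.4 s; no verdict was returned.

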